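# Load a wax blank under the spring flap of a milling holder

## Robot

A 7-joint arm with a two-finger parallel gripper is mounted at the origin on a cart in front of the work surface, level with it; the furniture and walls round the work are solid. World frame = base frame: x ahead of the robot, y to its left, z up, the work surface at z = 0. Lengths are in m, angles in rad, forces in N, time in s.
With the tool pointing down it reaches from about 0.35 to 0.9 m from the base axis. Payload 8.1 kg.
Tool frame: the origin (TCP) lies on the centre line of the jaws, within the pads' length; the fingertips stand 14 mm ahead of it and the grasp point (between the pads) lies 5 mm behind it (arm.tip_reach is the distance from the TCP to the fingertips, in m); z points along the fingers, y is the direction in which the jaws open and shut (so a half turn about z gives the same grasp; the last joint's range is limited). The gripper opens to 92 mm and grips with 3 to 60 N. Pads are 19 mm wide; open, the fingers measure 130 mm over their backs; the gripper's body (75 mm by 190 mm) begins 47 mm behind the grasp point.
Start: joints at [-0.103, 0.434, 0.025, 1.573, -0.012, 1.134, -0.075], TCP at [0.625, -0, 0.214] pointing down, gripper open.
Joint ranges: [-2.62, 2.62], [-0.44, 2.09], [-1.27, 1.32], [0.08, 2.57], [-1.32, 4.46], [0.12, 2], [-2.74, 2.74]. Speed limits (rad/s): [2.22, 2.22, 3.01, 3.01, 3.14, 3.14, 3.14].

## Interface

Orientations are given as a rotation vector (axis times angle).
In Python, from cell import sensors, vision, arm, nets gives the robot as it stands.
- The arm moves only by the shell command python3 -m handwheel 'ROWS' [FORCE]. ROWS is JSON, a list of rows, each an object of numbers: "tx", "ty", "tz": the shift along the tool's x, y, z in cm; "wx", "wy", "wz": the turn, a rotation vector about the tool's x, y, z in degrees; "claw": the opening, from 0 (shut) to 1 (fully open). A call has 1 to 12 rows; each row is the pose to reach, as a shift and turn from the pose commanded when the call began, along the tool's axes at that moment; what a row does not reach only later rows make up. A row lasts 1/12 s, in which the tool goes at most 41.7 mm and 7.16 degrees, less where a joint would pass 70% of its speed; a pose out of reach is approached as far as the arm can. A call with a gripper value outside its range is refused whole. The fingers move at their own pace and stop on an object; FORCE is the grip in N (left out, the last holds). Time passes only in rows, so rows that repeat a pose let the fingers close. It gives the time, the measured TCP pose, the force and the opening at its end, in the units of the state.
- sensors.observe(): the state, without advancing time (a new reading comes with each control period).
- vision.get_image(name): name is "scene" or "side" or "wrist"; returns (picture, depth): 384x512x3 uint8, blue, green, red; 384x512 float32, m along the optical axis (not along the pixel's ray), 0 where there is no reading.
- vision.camera_model(name): a dict with "K" (3x3 intrinsics, pixels), "xyz" and "attitude" of the camera in the world; the wrist camera has in their place "hand_eye" (4x4, takes a point from camera to tool coordinates, whose origin is the TCP and whose axes are the flange's). Camera axes: x right, y down, z forward; pixel columns grow to the right and rows downward; lengths in m; the calibration is good to about 2 mm. The wrist camera is an equidistant fisheye: a pixel r from the principal point sees the ray r / f radians off the axis. A picture is of the moment at which its call begins: read the wrist's pose just before it. camera_model takes no time and is no camera call.
- arm.sign_off(): hands the job in, once; it reports no verdict.
Trained networks look in the newest picture that a camera, given by its name, has taken for a name from the list of things; names that differ only in an ending like _2 or _b are one class to them, and where a whole thing is asked for, a point or a joint stands for the part that bears it (a point fixed in the world has none). Each returns a list of dicts, best first, with "score" (0 to 1); they miss things now and then, are a little off and sometimes report something else, mostly with a low value. They report only what shows in the picture. A call takes as long as a camera call. They do not tell look-alikes from the thing itself.
- nets.cut_out(label, camera): "region" (384x512 bool, what is visible of it) and "uv" ([column, row] in pixels, amid what is visible of it).
The state is a dict: "clock": time; "joints": joint angles; "dq": joint speeds; "joint_efforts": joint torques, N m; "position": TCP position; "ee_rot": TCP orientation; "force": force on the tool from outside, world axes, zero at the start; "ft_torque": the same for the moment, N m; "width": opening from 0.0 (shut) to 1.0 (fully open).
Only numpy, scipy, OpenCV 4.12 (cv2) and the standard library are available. Lean on these libraries where they do the work, as an engineer would, in place of code of your own. Each camera call takes 0.05 s, during which the arm holds its last target.

## Task

Load the red wax disc into the milling blank holder without picking it up: with one fingertip press down the orange thumb bar and hold the spring flap open, and with the other finger push the disc along the bed under the raised flap until it is fully home against the round end of the nest. Do not let the flap touch the disc before it is home; then let the bar go so that the flap closes on the disc, and leave everything else where it lies.

Things in the scene. Friction and masses are not known exactly. Their poses are not given: they have to be found in the camera images.
- holder: Fixed aluminium blank holder, 186 x 120 mm, its flat bed 16 mm above the bench. Origin: on the bench, right below the centre of a disc that is home. +x is the direction in which the disc is pushed in, +y points to the flap's side, z up. The bed spans x -130 to +56 mm, y -60 to +60 mm, with an open window 60 mm wide (y) under the nest, x -52 to +22 mm.
- flap (a joint): Spring flap's hinge, rad: 0 shut (the lip blocks the disc), 0.62 open at its stop, about 0.17 when closed on a disc that is home; above 0.45 the lip clears the disc by 5 mm. Pressing the thumb bar down, anywhere along its length, raises the flap; 2 to 5 N on its middle line hold it open, and it springs shut when let go. The pin lies along the holder's x at y = +53 mm, 26 mm above the bench.
- thumb_bar (a point): Middle of the top of the orange ribbed thumb bar, outboard of the pin. The bar spans x -143 to +24 mm in the holder's frame and 9 to 36 mm from the pin (this point: x -60 mm, 23 mm from the pin, y +75 mm). Shut, it is nearly level and this point is 31 mm above the bench; fully open it slopes down outwards by 0.54 rad and this point is 17 mm above the bench, level with the bed (6 mm higher at 12 mm from the pin).
- flap_lip (a point): Middle of the lower edge of the flap's lip at the end that faces the incoming disc (holder x = -16 mm, y = 28 mm, 21 mm above the bench when shut). The lip runs from x = -16 to +18 mm and reaches 9 mm in over the edge of a disc that is home.
- blank: Loose red wax milling blank, a round disc 75 mm in diameter and 9 mm thick, 60 g, lying flat on the bed of the holder in front of the nest. Origin: centre of its underside. Home: its centre over the holder's origin.
- bur_case: Bystander: small clear bur case with a red end, 12 x 44 x 12 mm, on the bench. Origin: centre of its underside.
- pot: Bystander: small white pot with a blue lid, 41 mm in diameter, 36 mm high, on the bench. Origin: centre of its underside.
- measure: Bystander: caliper with black grip, 47 x 140 x 10 mm, lying on the bench. Origin: centre of its underside.
- nest_center (a point): Centre of the nest at bed height (16 mm), above the holder's origin. Steel guides 6 mm high stand on the bed: a half-round wall of inner radius 38.2 mm about this point on the +x side, straight guides with inner faces at y = +-38.2 mm back to x = -52 mm, then flared to about +-49 mm at x = -94 mm. Open towards -x and above. Wax slides easily on them.
Mind the look-alikes: they are no part of the job. Several things have the shape of the blank; the one meant has the colours described above.

How it is judged:
By the outcome, as a careful person would: the job done as asked, in the order asked, and still so for the second after the job is handed in, with the robot touching nothing.
It also fails if it takes over 42 s, if anything falls off the work surface, if the arm or the gripper's body presses on something with over 40 N, if the wrist force passes 120 N, or if a joint passes its speed limit or range.

## Working session

There is one attempt and no reset: what is moved stays moved. The work goes in short steps, Python scripts to look and compute and a shell command to move; the robot and the scene stay as the last step left them, time stands still between calls to the robot, and variables do not carry over. Pictures are saved under pics/ and viewed, and the job is handed in when it is done.

```bash
mkdir -p pics; ls; python3 - <<'E'
from cell import sensors, vision, arm, nets
import cv2, numpy as np
s=sensors.observe(); print(s)
for n in("scene","side","wrist"):
    im,d=vision.get_image(n); cv2.imwrite(f"pics/{n}0.png",im); np.save(f"pics/{n}0d.npy",d); m=vision.camera_model(n); print(n,{k:np.round(np.array(v),4).tolist() if not isinstance(v,str) else v for k,v in m.items()})
print(arm.tip_reach)
E
```

```text
pics
{'clock': 0.0, 'joints': array([-0.10261457,  0.43519111,  0.02495723,  1.57411184, -0.01158833,
        1.13398475, -0.07513314]), 'dq': array([ 0.00059118,  0.0006179 ,  0.00113243,  0.00209035,  0.00093457,
        0.00135068, -0.00021094]), 'joint_efforts': array([ 3.89017032e-04, -6.67853522e+01,  9.84863900e-01, -3.14464223e+01,
       -6.05165795e-02,  4.27553023e-02,  1.12382318e-04]), 'position': array([ 6.24464928e-01, -4.52344267e-05,  2.12858901e-01]), 'ee_rot': array([-2.22081839e+00, -2.22066448e+00,  1.87415790e-03]), 'force': array([ 0.67017434, -0.32143201,  0.34855951]), 'ft_torque': array([ 0.01077103, -0.03730185,  0.03378264]), 'width': 1.0007725117362265}
scene {'K': [[419.3591, 0.0, 265.9849], [0.0, 419.3591, 188.7591], [0.0, 0.0, 1.0]], 'xyz': [0.0387, -0.4709, 0.5286], 'attitude': [-2.014, 0.8625, -0.4512]}
side {'K': [[412.7907, 0.0, 263.7707], [0.0, 412.7907, 188.0474], [0.0, 0.0, 1.0]], 'xyz': [0.5356, -0.8505, 0.4018], 'attitude': [-1.9696, 0.0198, -0.0198]}
wrist {'K': [[297.3186, 0.0, 257.6666], [0.0, 297.3186, 190.5336], [0.0, 0.0, 1.0]], 'hand_eye': [[-0.0002, -0.9699, -0.2437, 0.0664], [1.0, -0.0004, 0.0007, -0.0001], [-0.0008, -0.2437, 0.9699, -0.1701], [0.0, 0.0, 0.0, 1.0]]}
0.014
```

View pics/scene0.png

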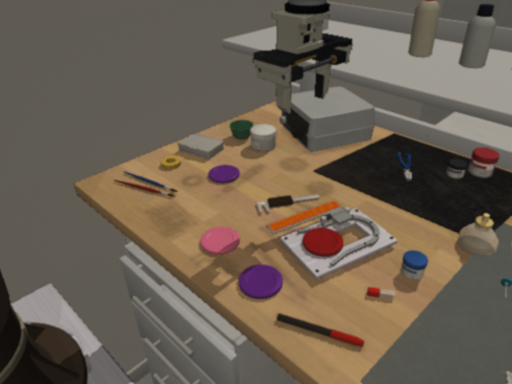

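View pics/side0.png

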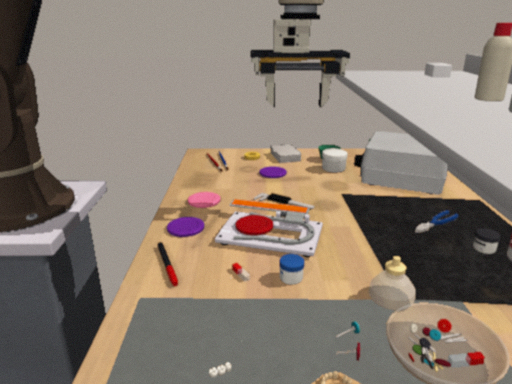

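View pics/wrist0.png

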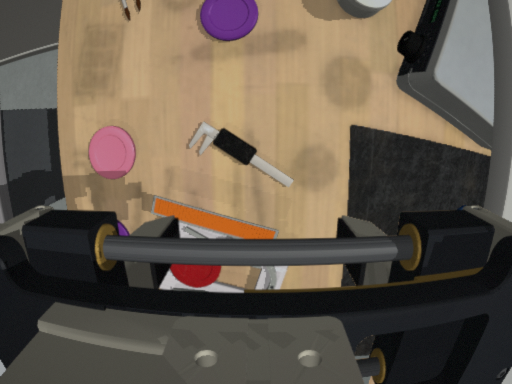

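The scene view shows the holder at about (335,240), with the orange bar at (305,215) and the red disc at (322,242). The purple and pink discs are look-alikes. The round end of the nest faces roughly world +x. Next I'll measure it.

```bash
cat > h.py <<'E'
from cell import sensors, vision, arm, nets
import cv2, numpy as np
from scipy.spatial.transform import Rotation as R
def world(name,im_d,s=None):
    d=im_d; m=vision.camera_model(name); K=np.array(m["K"]); v,u=np.mgrid[:384,:512]
    x=(u-K[0,2])/K[0,0]; y=(v-K[1,2])/K[1,1]
    if name=="wrist":
        r=np.hypot(x,y)+1e-9; t=np.tan(r)/r; x=x*t;y=y*t
        P=np.stack([x*d,y*d,d],-1); H=np.array(m["hand_eye"]); P=P@H[:3,:3].T+H[:3,3]
        return P@R.from_rotvec(s["ee_rot"]).as_matrix().T+s["position"]
    P=np.stack([x*d,y*d,d],-1)
    return P@R.from_rotvec(m["attitude"]).as_matrix().T+np.array(m["xyz"])
def masks(im):
    hsv=cv2.cvtColor(im,cv2.COLOR_BGR2HSV); h,s,v=[hsv[...,i].astype(int) for i in range(3)]
    return dict(orange=(h>6)&(h<16)&(s>190)&(v>170), red=((h<5)|(h>174))&(s>170)&(v>90), white=(s<40)&(v>130))
E
python3 - <<'E'
from h import *
s=sensors.observe()
for n in("scene","side","wrist"):
    im=cv2.imread(f"pics/{n}0.png"); d=np.load(f"pics/{n}0d.npy"); P=world(n,d,s); M=masks(im)
    for k,m in M.items():
        g=m&(d>0)&(abs(P[...,0]-.55)<.2)&(abs(P[...,1]+.13)<.14)&(P[...,2]<.06)&(P[...,2]>.005)
        q=P[g]
        if len(q)<20: print(n,k,len(q)); continue
        nl,lab,st,c=cv2.connectedComponentsWithStats(g.astype(np.uint8))
        b=1+np.argmax(st[1:,4]); q=P[lab==b]
        r=cv2.minAreaRect((q[:,:2]*1000).astype(np.float32))
        print(n,k,len(q),"med",np.median(q,0).round(4),"z pct",np.percentile(q[:,2],[5,50,95]).round(4),"rect",np.round(r[0],1),np.round(r[1],1),round(r[2],1), "uv",c[b].round())
E
```

```text
scene orange 425 med [ 0.5581 -0.0638  0.0301] z pct [0.0285 0.0301 0.0316] rect [565.3 -65.3] [ 19.8 158.1] 73.3 uv [303. 215.]
scene red 795 med [ 0.5312 -0.1345  0.024 ] z pct [0.0223 0.024  0.0257] rect [ 532.7 -134.3] [68.4 72.5] 61.7 uv [323. 241.]
scene white 1671 med [ 0.5275 -0.172   0.0154] z pct [0.0138 0.0154 0.0211] rect [ 564.6 -145. ] [120.3 185.5] 73.7 uv [339. 247.]
side orange 317 med [ 0.5686 -0.066   0.0316] z pct [0.0302 0.0316 0.033 ] rect [566.2 -65.9] [ 21.4 157.1] 74.1 uv [270. 205.]
side red 570 med [ 0.5349 -0.1406  0.0253] z pct [0.0226 0.0253 0.0267] rect [ 535.1 -135.7] [72.6 71.4] 75.3 uv [254. 225.]
side white 1932 med [ 0.5864 -0.1742  0.0169] z pct [0.0125 0.0169 0.0289] rect [ 567. -142.] [132.4 186.3] 73.9 uv [274. 235.]
wrist orange 1495 med [ 0.5652 -0.0625  0.0299] z pct [0.0284 0.0299 0.0314] rect [567.4 -63.7] [ 19.7 157.7] 73.9 uv [211. 221.]
wrist red 838 med [ 0.5373 -0.1442  0.0234] z pct [0.022  0.0234 0.0249] rect [ 536.4 -147.4] [35.5 72.2] 89.2 uv [196. 274.]
wrist white 518 med [ 0.6442 -0.1505  0.0154] z pct [0.0139 0.0154 0.0218] rect [ 643.4 -151.5] [43.1 43.8] 87.8 uv [271. 276.]
```

```bash
python3 - <<'E'
import cv2
a=cv2.imread("pics/scene0.png")[185:295,245:415]; cv2.imwrite("pics/sc_crop.png",cv2.resize(a,None,fx=4.5,fy=4.5,interpolation=cv2.INTER_CUBIC))
a=cv2.imread("pics/side0.png")[180:290,200:340]; cv2.imwrite("pics/si_crop.png",cv2.resize(a,None,fx=5,fy=5,interpolation=cv2.INTER_CUBIC))
a=cv2.imread("pics/side0.png")[0:120,230:370]; cv2.imwrite("pics/si_crop2.png",cv2.resize(a,None,fx=5,fy=5,interpolation=cv2.INTER_CUBIC))
E
```

```text
(no output)
```

View pics/sc_crop.png

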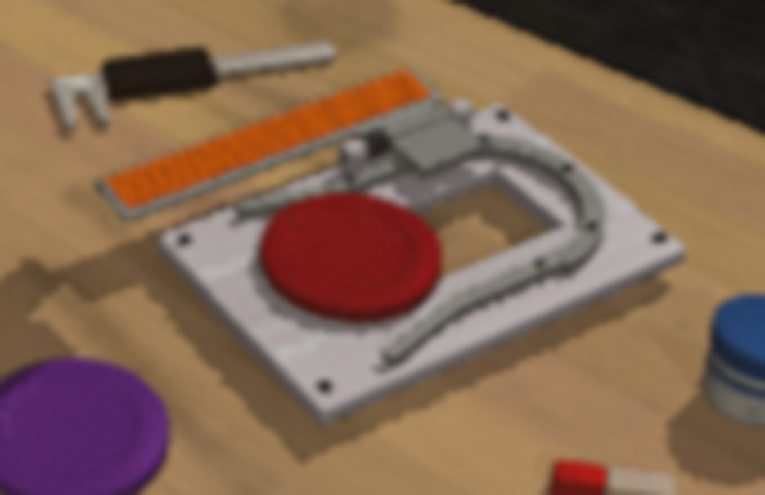

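View pics/si_crop.png

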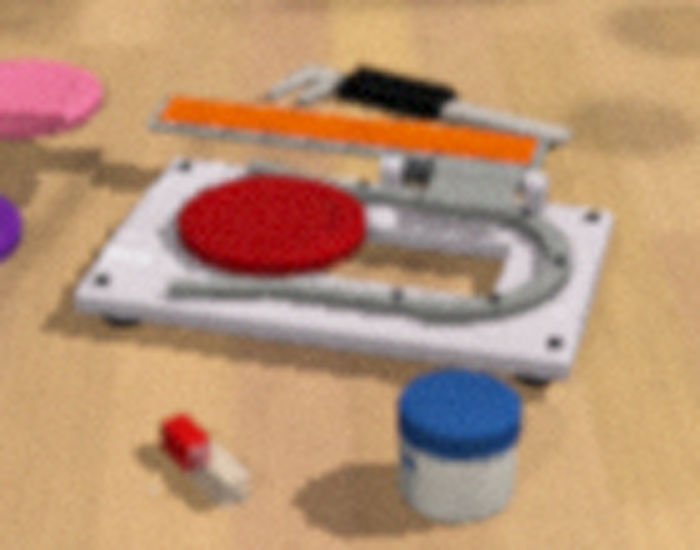

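View pics/si_crop2.png

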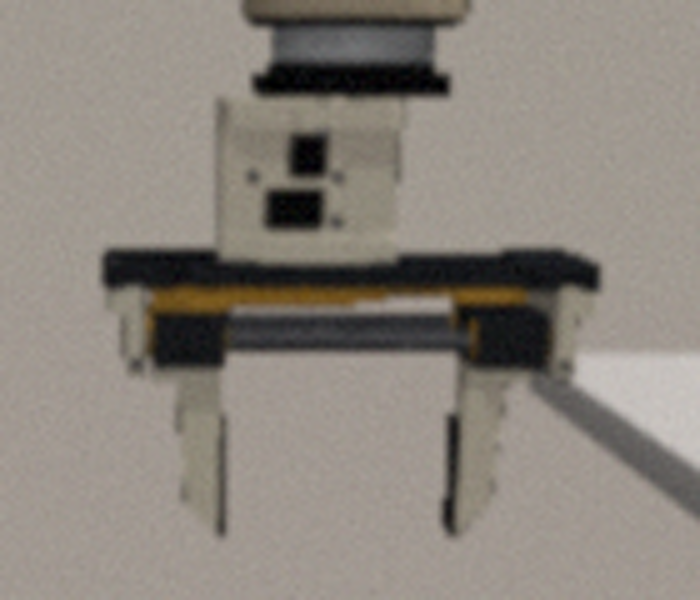

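The holder's origin is at about (0.600, -0.155), yaw -16.2°. The disc is at holder x ≈ -69 mm and the lip at -16 mm. The finger tips taper to about 7 mm. I'll turn the jaws onto holder y and go above the start point, behind the disc.

```bash
python3 -m handwheel '[{"tx":-0.7,"ty":-1.1,"tz":0.5,"wz":7,"claw":0.8},{"tx":-1.4,"ty":-2.2,"tz":1,"wz":14,"claw":0.8},{"tx":-2.1,"ty":-3.3,"tz":1.5,"wz":21,"claw":0.8},{"tx":-2.8,"ty":-4.5,"tz":2,"wz":28,"claw":0.8},{"tx":-3.5,"ty":-5.6,"tz":2.5,"wz":35,"claw":0.8},{"tx":-4.2,"ty":-6.7,"tz":3,"wz":42,"claw":0.8},{"tx":-4.9,"ty":-7.8,"tz":3.5,"wz":49,"claw":0.8},{"tx":-5.6,"ty":-9,"tz":4,"wz":56,"claw":0.8},{"tx":-6.2,"ty":-10.1,"tz":4.5,"wz":63,"claw":0.8},{"tx":-6.9,"ty":-11.2,"tz":5,"wz":70,"claw":0.8},{"tx":-7.6,"ty":-12.4,"tz":6,"wz":77,"claw":0.8},{"tx":-8.3,"ty":-13.5,"tz":7,"wz":84,"claw":0.8}]' 20
python3 -m handwheel '[{"wz":7,"claw":0.8},{"wz":14,"claw":0.8},{"wz":20,"claw":0.8},{"wz":22.2,"claw":0.8},{"wz":22.2,"claw":0.8},{"wz":22.2,"claw":0.8},{"wz":22.2,"claw":0.8},{"wz":22.2,"claw":0.8}]'
cat > look.py <<'E'
import sys
from h import *
t=sys.argv[1]
s=sensors.observe(); im,d=vision.get_image("wrist"); cv2.imwrite(f"pics/w{t}.png",im); np.save(f"pics/w{t}d.npy",d)
Rm=R.from_rotvec(s["ee_rot"]).as_matrix(); print("t",s["clock"],"pos",s["position"].round(4),"toolx",np.degrees(np.arctan2(Rm[1,0],Rm[0,0])).round(2),"z",Rm[:,2].round(4),"F",s["force"].round(2),"w",s["width"],"q",s["joints"].round(2))
E
python3 look.py 1
python3 - <<'E'
from h import *
im,d=vision.get_image("scene"); cv2.imwrite("pics/s1.png",im)
s=sensors.observe()
im=cv2.imread("pics/w1.png"); d=np.load("pics/w1d.npy"); P=world("wrist",d,s); M=masks(im)
for k,m in M.items():
    g=m&(d>0)&(abs(P[...,0]-.55)<.2)&(abs(P[...,1]+.13)<.14)&(P[...,2]<.06)&(P[...,2]>.005)
    nl,lab,st,c=cv2.connectedComponentsWithStats(g.astype(np.uint8))
    if nl<2: continue
    b=1+np.argmax(st[1:,4]); q=P[lab==b]
    r=cv2.minAreaRect((q[:,:2]*1000).astype(np.float32)); e=cv2.minEnclosingCircle((q[:,:2]*1000).astype(np.float32))
    print(k,len(q),"med",np.median(q,0).round(4),"z pct",np.percentile(q[:,2],[5,50,95]).round(4),"rect",np.round(r[0],1),np.round(r[1],1),round(r[2],1),e)
E
```

```text
t 0.15 pos [ 6.246e-01 -1.000e-04  2.130e-01] toolx 90.0 z [-1.2e-03 -1.0e-04 -1.0e+00] F [-0.37 -0.28 -0.19] w 0.9947365876954504 q [-0.1   0.44  0.02  1.57 -0.01  1.13 -0.08]
orange 1491 med [ 0.5653 -0.0625  0.0301] z pct [0.0285 0.0301 0.0315] rect [567.7 -63.4] [ 19.7 157.6] 73.7 ((568.7186889648438, -59.5467643737793), 78.85772705078125)
red 830 med [ 0.5375 -0.144   0.0236] z pct [0.0221 0.0236 0.0251] rect [ 537.  -147.4] [35.6 71.8] 89.6 ((537.1110229492188, -134.36134338378906), 35.98699951171875)
white 509 med [ 0.5199 -0.1716  0.015 ] z pct [0.0137 0.015  0.0161] rect [ 540.5 -163.2] [125.6  32.2] 0.0 ((540.5240478515625, -176.82101440429688), 62.817440032958984)invalid input
invalid input
```

View pics/w1.png

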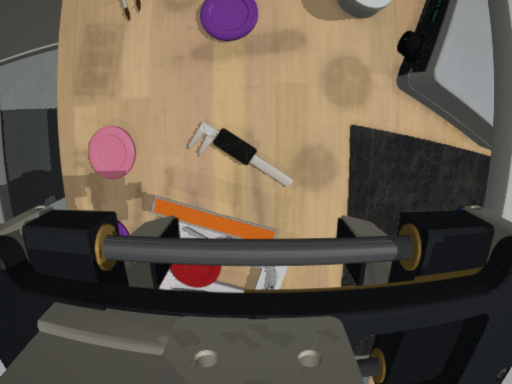

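View pics/s1.png

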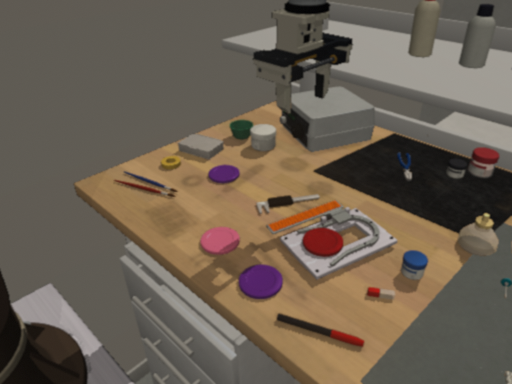

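The pictures are unchanged because the calls were refused. I'll try rows that carry every key.

```bash
python3 -m handwheel '[{"tx":-0.7,"ty":-1.1,"tz":0.5,"wx":0,"wy":0,"wz":7,"claw":0.8}]'; python3 -m handwheel 2>&1 | head; python3 -m handwheel --help | head
```

```text
clock: 0.33
position: [0.6156, -0.0054, 0.209]
ee_rot: [2.349, 2.086, 0.004]
force: [0.1, -0.0, 0.7]
width: 0.967
invalid inputinvalid input: not JSON, or not a number
```

```bash
python3 -m handwheel '[{"tx":-0.8,"ty":-1,"tz":0.5,"wx":0,"wy":0,"wz":7,"claw":0.8},{"tx":-1.6,"ty":-2,"tz":1,"wx":0,"wy":0,"wz":14,"claw":0.8},{"tx":-2.4,"ty":-3,"tz":1.5,"wx":0,"wy":0,"wz":21,"claw":0.8},{"tx":-3.2,"ty":-4,"tz":2,"wx":0,"wy":0,"wz":28,"claw":0.8},{"tx":-4,"ty":-5,"tz":2.5,"wx":0,"wy":0,"wz":35,"claw":0.8},{"tx":-4.8,"ty":-6,"tz":3,"wx":0,"wy":0,"wz":42,"claw":0.8},{"tx":-5.6,"ty":-7,"tz":3.5,"wx":0,"wy":0,"wz":49,"claw":0.8},{"tx":-6.4,"ty":-8,"tz":4,"wx":0,"wy":0,"wz":56,"claw":0.8},{"tx":-7.2,"ty":-9,"tz":4.5,"wx":0,"wy":0,"wz":63,"claw":0.8},{"tx":-8,"ty":-10,"tz":5,"wx":0,"wy":0,"wz":70,"claw":0.8},{"tx":-8.6,"ty":-10.8,"tz":6,"wx":0,"wy":0,"wz":77,"claw":0.8},{"tx":-9,"ty":-11.3,"tz":6.8,"wx":0,"wy":0,"wz":84,"claw":0.8}]' 20 &&
python3 -m handwheel '[{"tx":0,"ty":0,"tz":0,"wx":0,"wy":0,"wz":7,"claw":0.8},{"tx":0,"ty":0,"tz":0,"wx":0,"wy":0,"wz":14,"claw":0.8},{"tx":0,"ty":0,"tz":0,"wx":0,"wy":0,"wz":15.2,"claw":0.8},{"tx":0,"ty":0,"tz":0,"wx":0,"wy":0,"wz":15.2,"claw":0.8},{"tx":0,"ty":0,"tz":0,"wx":0,"wy":0,"wz":15.2,"claw":0.8},{"tx":0,"ty":0,"tz":0,"wx":0,"wy":0,"wz":15.2,"claw":0.8}]'
python3 look.py 2
python3 - <<'E'
from h import *
im,d=vision.get_image("scene"); cv2.imwrite("pics/s2.png",im[:,150:])
im,d=vision.get_image("side"); cv2.imwrite("pics/d2.png",im)
s=sensors.observe()
im=cv2.imread("pics/w2.png"); d=np.load("pics/w2d.npy"); P=world("wrist",d,s); M=masks(im)
for k,m in M.items():
    g=m&(d>0)&(abs(P[...,0]-.55)<.2)&(abs(P[...,1]+.13)<.14)&(P[...,2]<.06)&(P[...,2]>.005)
    nl,lab,st,c=cv2.connectedComponentsWithStats(g.astype(np.uint8))
    if nl<2: continue
    b=1+np.argmax(st[1:,4]); q=P[lab==b]
    r=cv2.minAreaRect((q[:,:2]*1000).astype(np.float32)); e=cv2.minEnclosingCircle((q[:,:2]*1000).astype(np.float32))
    print(k,len(q),"med",np.median(q,0).round(4),"z pct",np.percentile(q[:,2],[5,50,95]).round(4),"rect",np.round(r[0],1),np.round(r[1],1),round(r[2],1),e)
E
```

```text
clock: 1.33
position: [0.4898, -0.0832, 0.1403]
ee_rot: [-3.141, 0.038, 0.0]
force: [0.3, 0.4, -0.5]
width: 0.798
clock: 1.83
position: [0.491, -0.0825, 0.1407]
ee_rot: [-3.111, 0.438, -0.0]
force: [0.8, -0.3, 0.6]
width: 0.799
t 1.8333 pos [ 0.491  -0.0825  0.1407] toolx -16.02 z [ 3.e-04  0.e+00 -1.e+00] F [ 0.8  -0.3   0.63] w 0.7993579413370338 q [-0.29  0.32  0.44  2.   -0.18  0.86 -1.6 ]
orange 3184 med [ 0.5662 -0.0638  0.0298] z pct [0.0283 0.0298 0.0313] rect [567.4 -64.2] [ 19.6 158.1] 73.6 ((567.4094848632812, -63.818729400634766), 79.3179702758789)
red 4347 med [ 0.5363 -0.1303  0.0235] z pct [0.0221 0.0235 0.0249] rect [ 536. -131.] [71.7 72.6] 74.0 ((536.0969848632812, -130.476318359375), 36.9210319519043)
white 11419 med [ 0.5667 -0.1487  0.0153] z pct [0.0139 0.0153 0.0276] rect [ 565.5 -128.6] [148.  198.8] 73.9 ((564.7538452148438, -127.97538757324219), 122.51216125488281)
```

View pics/w2.png

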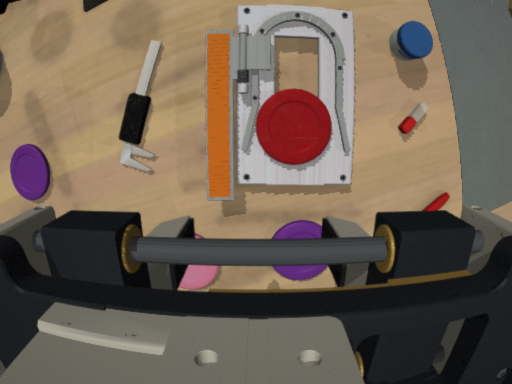

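View pics/d2.png

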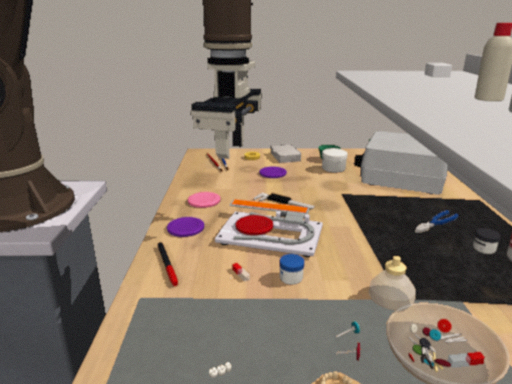

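View pics/s2.png

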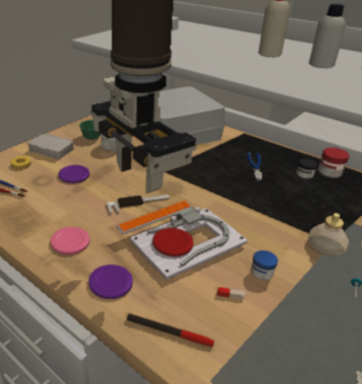

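The wrist view is almost directly overhead. The holder bed's corners are at about (238,6), (354,8), (353,184) and (238,184), the disc is at (294,127), and the bar runs from (219,32) to (219,198). I'll refit the bed from this view.

```bash
python3 - <<'E'
from h import *
s=sensors.observe()
im=cv2.imread("pics/w2.png"); d=np.load("pics/w2d.npy"); P=world("wrist",d,s); M=masks(im)
v,u=np.mgrid[:384,:512]
g=M["white"]&(P[...,2]>.012)&(P[...,2]<.018)&(u>230)&(u<365)&(v<195)
g=cv2.morphologyEx(g.astype(np.uint8),cv2.MORPH_OPEN,np.ones((3,3)))>0
q=P[g]*1000; r=cv2.minAreaRect(q[:,:2].astype(np.float32)); print(r, np.median(q[:,2]))
a=np.radians(-16.2); ex=np.array([np.cos(a),np.sin(a)]); ey=np.array([-np.sin(a),np.cos(a)])
px,py=q[:,:2]@ex,q[:,:2]@ey
print(np.percentile(px,[.3,99.7]),np.percentile(py,[.3,99.7]))
for n,c in(("wrist",np.array(r[0])),("scene",np.array([564.6,-145.0]))):
    O=c+37*ex; print(n,O)
    for nm,p in(("tcp",s["position"][:2]*1000),("disc_w",[536,-130.8]),("disc_s",[532.7,-134.3]),("bar_w",[567.4,-64.]),("bar_s",[565.3,-65.3])):
        e=np.array(p)-O; print(nm,(e@ex).round(1),(e@ey).round(1))
E
```

```text
((567.189697265625, -144.12545776367188), (119.33573913574219, 186.32102966308594), 74.07169342041016) 14.957876324969115
[492.04592747 677.07923764] [-38.80721271  78.92706726]
wrist [ 602.72056364 -154.44812869]
tcp -127.4 37.8
disc_w -70.7 4.1
disc_s -72.9 -0.2
bar_w -59.2 77.0
bar_s -60.8 75.2
scene [ 600.13086637 -155.32267092]
tcp -125.1 39.4
disc_w -68.4 5.7
disc_s -70.6 1.4
bar_w -56.9 78.6
bar_s -58.6 76.7
```

```bash
python3 -m handwheel '[{"tx":0,"ty":-0.15,"tz":3,"wx":0,"wy":0,"wz":0,"claw":0.8},{"tx":0,"ty":-0.15,"tz":6,"wx":0,"wy":0,"wz":0,"claw":0.8},{"tx":0,"ty":-0.15,"tz":8,"wx":0,"wy":0,"wz":0,"claw":0.8},{"tx":0,"ty":-0.15,"tz":9,"wx":0,"wy":0,"wz":0,"claw":0.8},{"tx":0,"ty":-0.15,"tz":9,"wx":0,"wy":0,"wz":0,"claw":0.8},{"tx":0,"ty":-0.15,"tz":9,"wx":0,"wy":0,"wz":0,"claw":0.8}]'
python3 look.py 3
python3 - <<'E'
from h import *
a=vision.get_image("scene")[0][170:295,215:415]; b=vision.get_image("side")[0][150:275,190:350]
cv2.imwrite("pics/sd3.png",np.hstack([cv2.resize(a,(400,250)),cv2.resize(b,(320,250))]))
E
```

```text
clock: 2.48
position: [0.4914, -0.0814, 0.0509]
ee_rot: [3.11, -0.443, -0.001]
force: [-0.2, -0.5, 0.4]
width: 0.801
t 2.4833 pos [ 0.4914 -0.0814  0.0509] toolx -16.2 z [-4.e-04 -1.e-04 -1.e+00] F [-0.22 -0.55  0.38] w 0.800944082637264 q [-0.23  0.46  0.38  2.08 -0.27  0.65 -1.52]
```

View pics/w3.png

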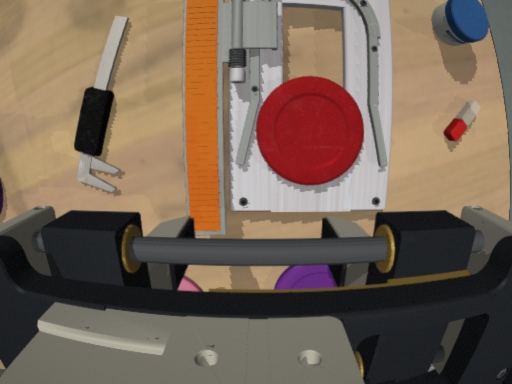

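View pics/sd3.png

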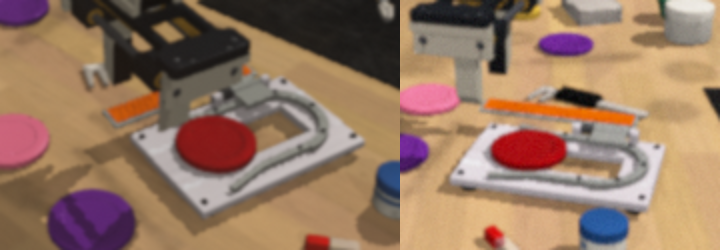

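The tips are just above the bar and behind the disc. Its rear edge is at row 184 in the wrist view, clear of the finger. Now I'll press the bar.

```bash
python3 -m handwheel '[{"tx":0,"ty":0,"tz":0.4,"wx":0,"wy":0,"wz":0,"claw":0.8},{"tx":0,"ty":0,"tz":0.8,"wx":0,"wy":0,"wz":0,"claw":0.8},{"tx":0,"ty":0,"tz":1.2,"wx":0,"wy":0,"wz":0,"claw":0.8},{"tx":0,"ty":0,"tz":1.5,"wx":0,"wy":0,"wz":0,"claw":0.8},{"tx":0,"ty":0,"tz":1.75,"wx":0,"wy":0,"wz":0,"claw":0.8},{"tx":0,"ty":0,"tz":1.75,"wx":0,"wy":0,"wz":0,"claw":0.8},{"tx":0,"ty":0,"tz":1.75,"wx":0,"wy":0,"wz":0,"claw":0.8}]'
python3 look.py 4
python3 - <<'E'
from h import *
s=sensors.observe(); d=np.load("pics/w4d.npy"); P=world("wrist",d,s)
im=cv2.imread("pics/w4.png"); m=masks(im)["orange"]&(d>0)
q=P[m]; O=np.array([.6024,-.1546]); a=np.radians(-16.1); ex=np.array([np.cos(a),np.sin(a)]); ey=np.array([-ex[1],ex[0]])
y=(q[:,:2]-O)@ey; z=q[:,2]; f=np.polyfit(y,z,1); print("bar slope rad",np.arctan(f[0]), "z at y=75",np.polyval(f,.075),len(q))
m=P.reshape(-1,3); hx=(m[:,:2]-O)@ex; hy=(m[:,:2]-O)@ey
for lo in range(20,60,4):
    k=(hx>-.01)&(hx<.012)&(hy>lo/1e3)&(hy<(lo+4)/1e3)&(m[:,2]<.08); 
    if k.sum(): print(lo,np.percentile(m[k,2],[20,50,80]).round(4),k.sum())
a=vision.get_image("scene")[0][170:295,215:415]; b=vision.get_image("side")[0][150:275,190:350]
cv2.imwrite("pics/sd4.png",np.hstack([cv2.resize(a,(400,250)),cv2.resize(b,(320,250))]))
E
```

```text
clock: 3.22
position: [0.4911, -0.0812, 0.0329]
ee_rot: [3.11, -0.443, -0.001]
force: [-0.3, 0.2, -0.1]
width: 0.801
t 3.2167 pos [ 0.4911 -0.0812  0.0329] toolx -16.21 z [-5.e-04 -0.e+00 -1.e+00] F [-0.28  0.22 -0.14] w 0.8007277011989784 q [-0.21  0.49  0.36  2.09 -0.29  0.61 -1.5 ]
bar slope rad 0.07799679817726445 z at y=75 0.02976357144612384 7270
20 [-0.0013 -0.0002  0.0141] 111
24 [0.0148 0.0153 0.0164] 158
28 [0.0267 0.0272 0.0278] 199
32 [0.0268 0.0273 0.0278] 221
36 [0.0266 0.0271 0.0278] 224
40 [0.0266 0.0272 0.0278] 223
44 [0.0266 0.0272 0.0279] 192
48 [0.0268 0.0274 0.0282] 222
52 [0.0285 0.0291 0.0297] 216
56 [0.0269 0.0275 0.0284] 202
```

View pics/w4.png

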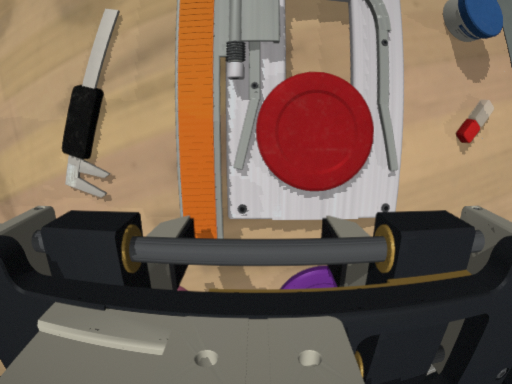

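View pics/sd4.png

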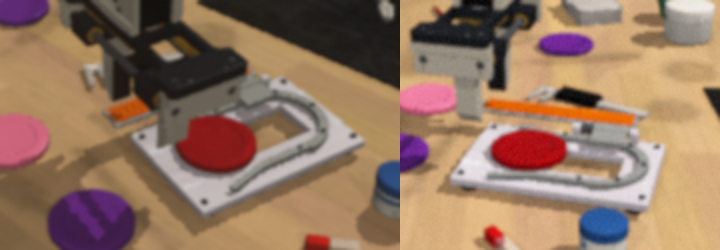

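The tips are at 19 mm but there's no force and the flap is still shut (bar slope 0.08), so the finger has missed the bar. I'll check where the fingers really are in the tool frame.

```bash
python3 - <<'E'
from h import *
s=sensors.observe(); d=np.load("pics/w4d.npy"); P=world("wrist",d,s)
T=(P-s["position"])@R.from_rotvec(s["ee_rot"]).as_matrix()*1000
for v in range(215,300,8):
    print(v,[(u,T[v,u].round(0).astype(int).tolist()) for u in (155,165,175,185,195,210,330,340,350,360)])
m=vision.camera_model("wrist"); H=np.linalg.inv(np.array(m["hand_eye"])); K=np.array(m["K"])
def proj(p):
    c=H[:3,:3]@np.array(p)/1000+H[:3,3] if 0 else H[:3,:3]@(np.array(p)/1000)+H[:3,3]
    th=np.arctan2(np.hypot(c[0],c[1]),c[2]); ph=np.arctan2(c[1],c[0]); return (K[0,2]+K[0,0]*th*np.cos(ph),K[1,2]+K[0,0]*th*np.sin(ph))
for p in([0,-37,14],[9.5,-37,14],[-9.5,-37,14],[0,-44,14],[0,37,14],[9.5,37,14],[0,37,-20]): print(p,np.round(proj(p)))
# bar end in tool
im=cv2.imread("pics/w4.png"); mk=masks(im)["orange"]&(d>0)
q=T[mk]; print("orange tool x min/max",np.percentile(q[:,0],[.5,99.5]),"y",np.percentile(q[:,1],[.5,99.5]),"z",np.median(q[:,2]))
mk=masks(im)["red"]&(d>0)&(np.mgrid[:384,:512][1]<380); q=T[mk]; print("red",np.percentile(q[:,:2],[.5,99.5],axis=0),np.median(q[:,2]))
a=vision.get_image("scene")[0]; cv2.imwrite("pics/s4.png",cv2.resize(a[150:280,200:380],None,fx=4.2,fy=4.2,interpolation=cv2.INTER_CUBIC))
a=vision.get_image("side")[0]; cv2.imwrite("pics/d4.png",cv2.resize(a[150:260,180:340],None,fx=5,fy=5,interpolation=cv2.INTER_CUBIC))
E
```

```text
215 [(155, [-5, -79, 34]), (165, [-5, -70, 33]), (175, [-5, -63, 34]), (185, [6, -47, 3]), (195, [6, -40, 3]), (210, [5, -31, 4]), (330, [11, 40, -12]), (340, [0, 55, 18]), (350, [0, 62, 18]), (360, [0, 70, 19])]
223 [(155, [-12, -79, 34]), (165, [11, -51, -26]), (175, [11, -45, -25]), (185, [10, -40, -23]), (195, [0, -41, 3]), (210, [0, -31, 5]), (330, [10, 38, -24]), (340, [11, 42, -26]), (350, [10, 48, -25]), (360, [-12, 77, 35])]
231 [(155, [11, -52, -38]), (165, [10, -47, -37]), (175, [11, -42, -37]), (185, [9, -38, -32]), (195, [-5, -41, 3]), (210, [-5, -31, 4]), (330, [9, 35, -33]), (340, [10, 40, -36]), (350, [11, 45, -37]), (360, [11, 50, -38])]
239 [(155, [30, -32, -92]), (165, [31, -28, -92]), (175, [31, -25, -93]), (185, [31, -22, -92]), (195, [30, -19, -91]), (210, [30, -15, -91]), (330, [31, 20, -92]), (340, [30, 23, -91]), (350, [31, 26, -92]), (360, [30, 29, -92])]
247 [(155, [29, -31, -95]), (165, [29, -28, -94]), (175, [29, -25, -94]), (185, [29, -22, -94]), (195, [29, -19, -94]), (210, [30, -14, -95]), (330, [29, 20, -94]), (340, [29, 22, -95]), (350, [29, 25, -95]
[... 1072 characters left out ...]
40, 34]), (330, [21, 18, -103]), (340, [21, 21, -103]), (350, [22, 24, -105]), (360, [22, 27, -105])]
295 [(155, [25, -25, -113]), (165, [26, -23, -114]), (175, [25, -20, -113]), (185, [25, -18, -112]), (195, [25, -16, -113]), (210, [25, -12, -112]), (330, [25, 16, -112]), (340, [25, 19, -112]), (350, [25, 21, -113]), (360, [25, 23, -114])]
[0, -37, 14] [204. 218.]
[9.5, -37, 14] [203. 204.]
[-9.5, -37, 14] [204. 231.]
[0, -44, 14] [193. 218.]
[0, 37, 14] [315. 218.]
[9.5, 37, 14] [316. 204.]
[0, 37, -20] [326. 238.]
orange tool x min/max [ -4.78757145 138.23259051] y [-47.52519954 -27.91141504] z 3.1283871154963845
red [[21.79418909 -0.37590983]
 [92.16554722 69.31495683]] 9.371996355502118
```

View pics/s4.png

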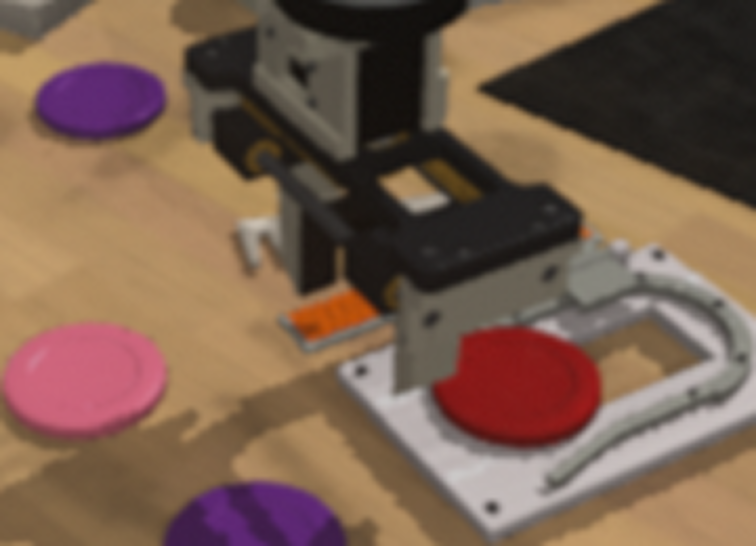

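View pics/d4.png

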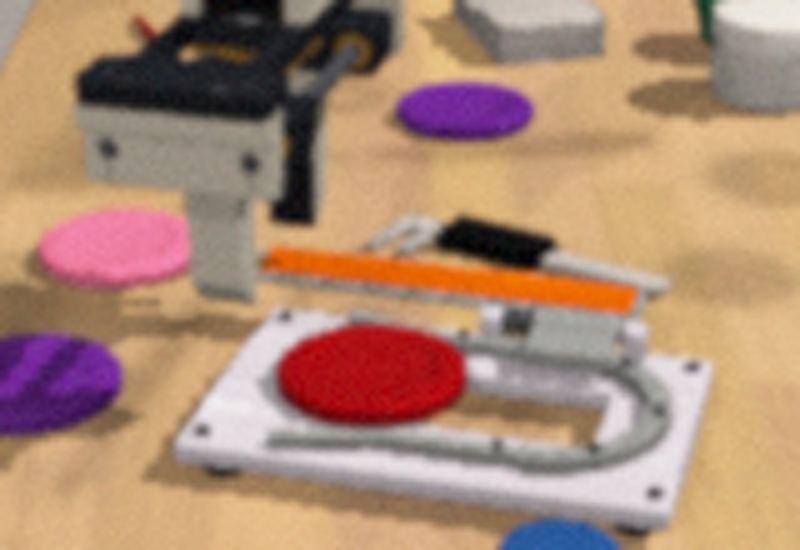

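```bash
python3 - <<'E'
from h import *
s=sensors.observe()
for n,(u0,u1,v0,v1) in (("side",(210,245,180,215)),("scene",(290,320,215,250))):
    im,d=vision.get_image(n); P=world(n,d)
    T=(P-s["position"])@R.from_rotvec(s["ee_rot"]).as_matrix()*1000
    g=np.zeros(d.shape,bool); g[v0:v1,u0:u1]=1
    g&=(d>0)&(T[...,2]<14)&(P[...,2]>.022)&(abs(T[...,0])<16)&(abs(T[...,1])<65)
    q=T[g]; print(n,g.sum()); 
    if len(q): print(np.percentile(q,[1,10,50,90,99],axis=0).round(1))
    for v in range(v0,v1,2):
        r=T[v,u0:u1][g[v,u0:u1]]
        if len(r): print(v,r.mean(0).round(1),len(r))
d=np.load("pics/w4d.npy"); P=world("wrist",d,s); T=(P-s["position"])@R.from_rotvec(s["ee_rot"]).as_matrix()*1000
for y0,y1 in((320,345),(170,195)):
  for v in range(206,232,2):
    r=T[v,y0:y1]; r=r[(r[:,2]<-1)&(abs(r[:,1])<60)]
    if len(r): print(v,np.round(r.mean(0),1),np.round(r[:,1].min(),1),np.round(r[:,1].max(),1),len(r))
E
```

```text
side 510
[[-12.9 -46.7 -65. ]
 [ -8.9 -37.6 -57.2]
 [  2.3  45.5 -32.6]
 [  9.9  57.5   2.4]
 [ 13.3  59.2   5.5]]
180 [  9.5 -41.7 -47.1] 3
182 [  8.3 -38.4 -43.7] 5
184 [  5.9 -38.5 -38.8] 7
186 [  4.1 -37.1 -34.7] 9
188 [  3.9 -37.4 -29.9] 9
190 [  2.4  17.1 -47.6] 24
192 [  1.   15.3 -42.4] 25
194 [  0.7  15.  -37.9] 25
196 [  1.3  54.8 -50.7] 14
198 [  1.2  54.8 -46.5] 14
200 [ -2.2  13.7 -23.8] 24
202 [  0.2   8.5 -17.4] 27
204 [  1.5  12.7 -15. ] 27
206 [  1.7  16.8 -12.4] 26
208 [  0.9  50.8 -23.6] 12
210 [  1.4  44.2 -16.2] 9
scene 151
[[-14.   39.  -50.7]
 [-13.4  41.3 -44.1]
 [ -9.7  53.4 -34.8]
 [  4.8  55.1 -25.5]
 [  8.3  56.  -17.2]]
225 [-13.1  39.2 -53.5] 1
227 [-13.9  40.5 -50.4] 1
229 [-13.3  39.9 -45.4] 1
231 [  0.4  52.2 -44. ] 5
233 [ -4.3  51.9 -41.5] 13
235 [ -6.7  51.8 -38. ] 15
237 [ -6.1  51.3 -33. ] 15
239 [ -7.9  51.  -29.1] 13
241 [-11.6  49.1 -24.9] 8
243 [-13.2  44.2 -17.5] 3
216 [ 11.   39.3 -14.5] 38.0 40.5 6
218 [ 10.4  40.4 -16.3] 36.3 45.0 17
220 [ 10.2  40.3 -19.1] 35.8 46.1 23
222 [ 10.1  39.6 -22. ] 35.5 45.2 23
224 [  9.7  39.1 -24.1] 35.3 44.2 23
226 [  9.3  38.6 -26. ] 35.6 43.7 23
228 [  8.9  38.2 -27.9] 35.1 43.1 23
230 [  8.5  37.8 -29.7] 35.2 42.1 23
216 [ 11.  -41.6 -14.6] -42.9 -40.2 7
218 [ 10.6 -42.2 -16.8] -46.5 -38.3 17
220 [ 12.6 -41.  -25.7] -49.5 -1.0 24
222 [ 10.1 -42.4 -22.2] -48.5 -37.6 24
224 [  9.9 -41.8 -24.6] -47.6 -37.4 24
226 [  9.6 -41.2 -26.9] -46.7 -37.5 24
228 [  8.9 -40.7 -27.9] -46.0 -37.7 25
230 [  8.5 -40.2 -29.8] -45.1 -37.6 25
```

All three cameras agree that the real fingertips end about 14 mm *behind* the reported TCP, not ahead of it, so the tips stand at about 47 mm. I'll go further down in steps, watching the force.

```bash
python3 -m handwheel '[{"tx":0,"ty":0,"tz":0.4,"wx":0,"wy":0,"wz":0,"claw":0.8},{"tx":0,"ty":0,"tz":0.8,"wx":0,"wy":0,"wz":0,"claw":0.8},{"tx":0,"ty":0,"tz":1.2,"wx":0,"wy":0,"wz":0,"claw":0.8},{"tx":0,"ty":0,"tz":1.2,"wx":0,"wy":0,"wz":0,"claw":0.8}]'
python3 -m handwheel '[{"tx":0,"ty":0,"tz":0.3,"wx":0,"wy":0,"wz":0,"claw":0.8},{"tx":0,"ty":0,"tz":0.6,"wx":0,"wy":0,"wz":0,"claw":0.8},{"tx":0,"ty":0,"tz":0.6,"wx":0,"wy":0,"wz":0,"claw":0.8}]'
cat > chk.py <<'E'
import sys
from h import *
t=sys.argv[1]
s=sensors.observe(); im,d=vision.get_image("wrist"); P=world("wrist",d,s); cv2.imwrite(f"pics/w{t}.png",im); np.save(f"pics/w{t}d.npy",d)
m=masks(im)["orange"]&(d>0); q=P[m]; O=np.array([.6024,-.1546]); a=np.radians(-16.1); ex=np.array([np.cos(a),np.sin(a)]); ey=np.array([-ex[1],ex[0]])
y=(q[:,:2]-O)@ey; f=np.polyfit(y,q[:,2],1); 
e=s["position"][:2]-O
print("t",s["clock"],"tcp holder",(e@ex*1e3).round(1),(e@ey*1e3).round(1),"z",s["position"][2].round(4),"F",s["force"].round(2),"F hold xy",(s["force"][:2]@ex).round(2),(s["force"][:2]@ey).round(2))
print("bar slope",np.arctan(f[0]).round(3),"flap",(.08-np.arctan(f[0])).round(3),"z75",np.polyval(f,.075).round(4),len(q))
T=(P-s["position"])@R.from_rotvec(s["ee_rot"]).as_matrix()*1000
m=masks(im)["red"]&(d>0)&(np.mgrid[:384,:512][1]<400); 
nl,lab,st,c=cv2.connectedComponentsWithStats(m.astype(np.uint8)); b=1+np.argmax(st[1:,4]); q=P[lab==b]
x=(q[:,:2]-O)@ex*1e3; y=(q[:,:2]-O)@ey*1e3; (cx,cy),r=cv2.minEnclosingCircle(np.stack([x,y],1).astype(np.float32)); print("disc",round(cx,1),round(cy,1),"r",round(r,1),"xrange",np.percentile(x,[.5,99.5]).round(1),"y",np.percentile(y,[.5,99.5]).round(1),"ztop",np.median(q[:,2]).round(4),len(q))
a=vision.get_image("scene")[0][170:295,215:415]; b=vision.get_image("side")[0][150:275,190:350]
cv2.imwrite(f"pics/sd{t}.png",np.hstack([cv2.resize(a,(400,250)),cv2.resize(b,(320,250))]))
E
python3 chk.py 5
```

```text
clock: 3.9
position: [0.4907, -0.0811, 0.0202]
ee_rot: [3.11, -0.443, -0.002]
force: [-0.5, 0.7, -0.4]
width: 0.8
clock: 4.15
position: [0.4914, -0.0809, 0.0148]
ee_rot: [-3.11, 0.442, 0.0]
force: [-1.0, 1.0, 2.4]
width: 0.801
t 4.15 tcp holder -127.1 40.0 z 0.0148 F [-1.04  1.05  2.39] F hold xy -1.29 0.72
bar slope -0.04 flap 0.12 z75 0.0271 7674
disc -70.6 4.9 r 37.0 xrange [-105.5  -35.3] y [-29.9  40.4] ztop 0.0235 13017
```

View pics/sd5.png

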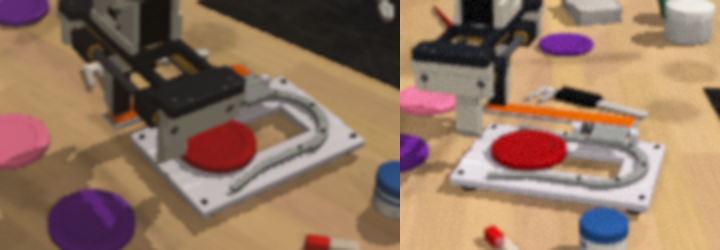

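View pics/w5.png

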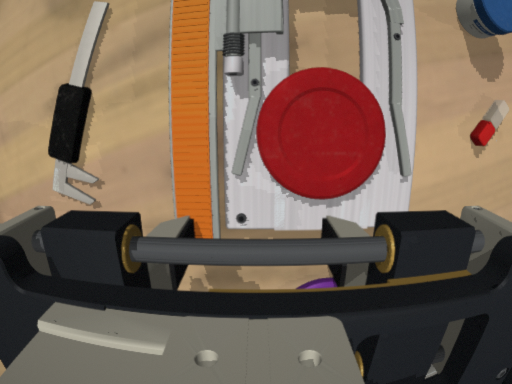

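Contact: force 2.4 N and flap about 0.12 rad, which confirms the tip offset. I'll press on to a tip height of about 18.5 mm.

```bash
python3 -m handwheel '[{"tx":0,"ty":-0.1,"tz":0.3,"wx":0,"wy":0,"wz":0,"claw":0.8},{"tx":0,"ty":-0.15,"tz":0.6,"wx":0,"wy":0,"wz":0,"claw":0.8},{"tx":0,"ty":-0.15,"tz":0.9,"wx":0,"wy":0,"wz":0,"claw":0.8},{"tx":0,"ty":-0.15,"tz":0.95,"wx":0,"wy":0,"wz":0,"claw":0.8},{"tx":0,"ty":-0.15,"tz":0.95,"wx":0,"wy":0,"wz":0,"claw":0.8}]'
python3 chk.py 6
```

```text
clock: 4.72
position: [0.4919, -0.08, 0.0055]
ee_rot: [3.11, -0.443, 0.0]
force: [0.5, -0.5, 3.4]
width: 0.801
t 4.7167 tcp holder -126.9 41.1 z 0.0055 F [ 0.49 -0.46  3.39] F hold xy 0.6 -0.3
bar slope -0.387 flap 0.467 z75 0.0195 6687
disc -70.4 4.5 r 37.3 xrange [-105.5  -35.3] y [-29.8  39.9] ztop 0.0235 14435
```

View pics/sd6.png

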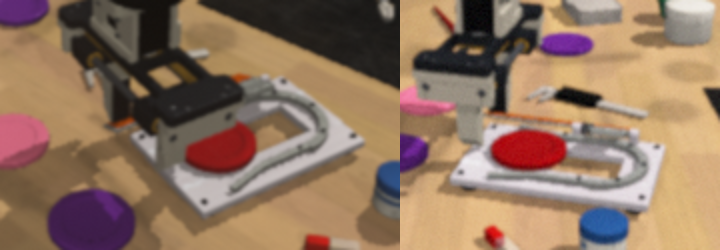

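View pics/w6.png

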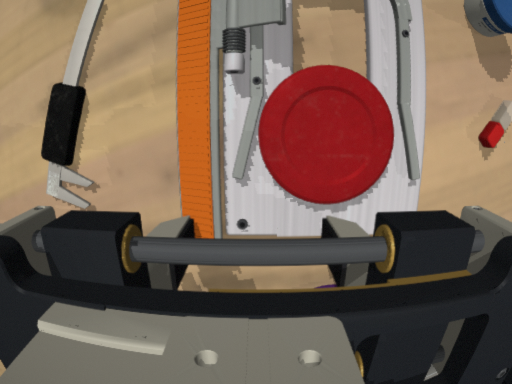

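The flap is at 0.47 rad; I'll press a little deeper for margin, then start pushing.

```bash
python3 -m handwheel '[{"tx":0,"ty":0,"tz":0.1,"wx":0,"wy":0,"wz":0,"claw":0.8},{"tx":0,"ty":0,"tz":0.17,"wx":0,"wy":0,"wz":0,"claw":0.8},{"tx":0.2,"ty":0,"tz":0.17,"wx":0,"wy":0,"wz":0,"claw":0.8},{"tx":0.5,"ty":0,"tz":0.17,"wx":0,"wy":0,"wz":0,"claw":0.8},{"tx":0.8,"ty":0,"tz":0.17,"wx":0,"wy":0,"wz":0,"claw":0.8},{"tx":1.2,"ty":0,"tz":0.17,"wx":0,"wy":0,"wz":0,"claw":0.8},{"tx":1.6,"ty":0,"tz":0.17,"wx":0,"wy":0,"wz":0,"claw":0.8},{"tx":2,"ty":0,"tz":0.17,"wx":0,"wy":0,"wz":0,"claw":0.8},{"tx":2,"ty":0,"tz":0.17,"wx":0,"wy":0,"wz":0,"claw":0.8}]'
python3 chk.py 7
```

```text
clock: 5.62
position: [0.5121, -0.0855, 0.004]
ee_rot: [3.11, -0.443, 0.002]
force: [-0.8, 1.4, 2.4]
width: 0.798
t 5.6167 tcp holder -105.9 41.3 z 0.004 F [-0.82  1.44  2.38] F hold xy -1.18 1.16
bar slope -0.434 flap 0.514 z75 0.0185 6426
disc -57.5 2.3 r 37.1 xrange [-92.5 -22.2] y [-32.1  38.1] ztop 0.0235 14366
```

View pics/sd7.png

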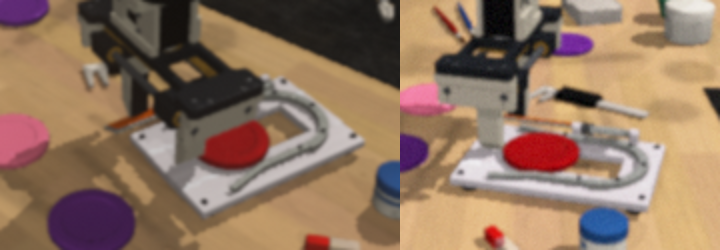

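View pics/w7.png

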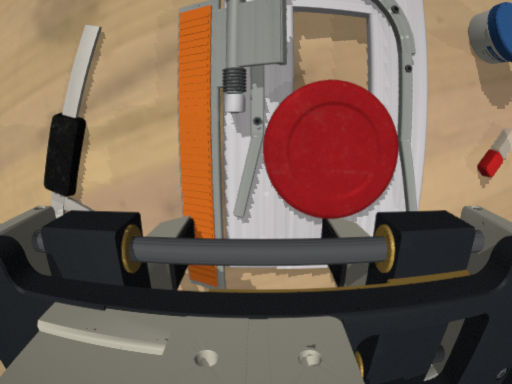

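The disc has moved to x ≈ -57 mm and centred itself in the guides, and the flap holds at 0.51 rad. I'll keep pushing.

```bash
python3 -m handwheel '[{"tx":0.4,"ty":0,"tz":0,"wx":0,"wy":0,"wz":0,"claw":0.8},{"tx":0.8,"ty":0,"tz":0,"wx":0,"wy":0,"wz":0,"claw":0.8},{"tx":1.2,"ty":0,"tz":0,"wx":0,"wy":0,"wz":0,"claw":0.8},{"tx":1.6,"ty":0,"tz":0,"wx":0,"wy":0,"wz":0,"claw":0.8},{"tx":2,"ty":0,"tz":0,"wx":0,"wy":0,"wz":0,"claw":0.8},{"tx":2.4,"ty":0,"tz":0,"wx":0,"wy":0,"wz":0,"claw":0.8},{"tx":2.4,"ty":0,"tz":0,"wx":0,"wy":0,"wz":0,"claw":0.8}]'
python3 chk.py 8
python3 -m handwheel '[{"tx":0.4,"ty":0,"tz":0,"wx":0,"wy":0,"wz":0,"claw":0.8},{"tx":0.8,"ty":0,"tz":0,"wx":0,"wy":0,"wz":0,"claw":0.8},{"tx":1.2,"ty":0,"tz":0,"wx":0,"wy":0,"wz":0,"claw":0.8},{"tx":1.6,"ty":0,"tz":0,"wx":0,"wy":0,"wz":0,"claw":0.8},{"tx":2,"ty":0,"tz":0,"wx":0,"wy":0,"wz":0,"claw":0.8},{"tx":2.4,"ty":0,"tz":0,"wx":0,"wy":0,"wz":0,"claw":0.8},{"tx":2.4,"ty":0,"tz":0,"wx":0,"wy":0,"wz":0,"claw":0.8}]'
python3 chk.py 9
```

```text
clock: 6.35
position: [0.5351, -0.0924, 0.004]
ee_rot: [3.11, -0.443, 0.002]
force: [-0.0, 1.3, 2.4]
width: 0.799
t 6.35 tcp holder -81.9 41.1 z 0.004 F [-0.    1.32  2.43] F hold xy -0.37 1.27
bar slope -0.437 flap 0.517 z75 0.0183 5258
disc -33.3 1.7 r 37.4 xrange [-68.6   1.9] y [-32.9  37.5] ztop 0.0235 14226
clock: 7.08
position: [0.5582, -0.099, 0.004]
ee_rot: [3.11, -0.443, 0.002]
force: [-0.4, 2.3, 3.1]
width: 0.801
t 7.0833 tcp holder -57.9 41.1 z 0.004 F [-0.4   2.25  3.11] F hold xy -1.01 2.05
bar slope -0.438 flap 0.518 z75 0.0182 3908
disc -9.6 1.7 r 37.2 xrange [-44.7  25.7] y [-33.   33.8] ztop 0.0235 13185
```

View pics/sd9.png

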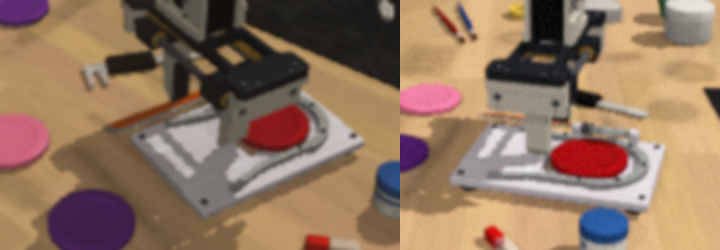

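View pics/w9.png

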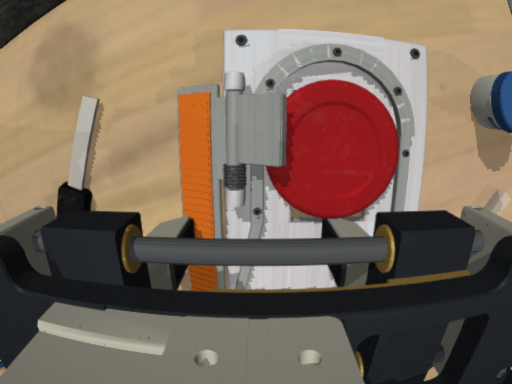

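The disc is under the raised flap with about 9 mm to go. I'll finish in fine steps, watching for the push force to rise.

```bash
python3 -m handwheel '[{"tx":0.2,"ty":0,"tz":0,"wx":0,"wy":0,"wz":0,"claw":0.8},{"tx":0.4,"ty":0,"tz":0,"wx":0,"wy":0,"wz":0,"claw":0.8},{"tx":0.6,"ty":0,"tz":0,"wx":0,"wy":0,"wz":0,"claw":0.8},{"tx":0.7,"ty":0,"tz":0,"wx":0,"wy":0,"wz":0,"claw":0.8},{"tx":0.7,"ty":0,"tz":0,"wx":0,"wy":0,"wz":0,"claw":0.8}]'
python3 -m handwheel '[{"tx":0.1,"ty":0,"tz":0,"wx":0,"wy":0,"wz":0,"claw":0.8},{"tx":0.1,"ty":0,"tz":0,"wx":0,"wy":0,"wz":0,"claw":0.8}]'
python3 -m handwheel '[{"tx":0.1,"ty":0,"tz":0,"wx":0,"wy":0,"wz":0,"claw":0.8},{"tx":0.1,"ty":0,"tz":0,"wx":0,"wy":0,"wz":0,"claw":0.8}]'
python3 -m handwheel '[{"tx":0.05,"ty":0,"tz":0,"wx":0,"wy":0,"wz":0,"claw":0.8},{"tx":0.1,"ty":0,"tz":0,"wx":0,"wy":0,"wz":0,"claw":0.8}]'
python3 chk.py 10
```

```text
clock: 7.65
position: [0.5638, -0.1007, 0.0039]
ee_rot: [3.11, -0.443, -0.0]
force: [-2.2, 2.5, 2.6]
width: 0.8
clock: 7.82
position: [0.5647, -0.1009, 0.0039]
ee_rot: [3.11, -0.443, -0.0]
force: [-1.0, 2.9, 2.0]
width: 0.799
clock: 7.98
position: [0.5658, -0.1012, 0.0039]
ee_rot: [3.11, -0.443, 0.0]
force: [-1.6, 2.3, 2.2]
width: 0.801
clock: 8.15
position: [0.5665, -0.1014, 0.0039]
ee_rot: [-3.11, 0.443, 0.0]
force: [-2.4, 2.4, 1.6]
width: 0.801
t 8.15 tcp holder -49.2 41.1 z 0.0039 F [-2.4   2.42  1.65] F hold xy -2.97 1.66
bar slope -0.442 flap 0.522 z75 0.0182 3408
disc -0.9 0.0 r 38.5 xrange [-36.2  34.3] y [-33.1  30. ] ztop 0.0234 13055
```

View pics/w10.png

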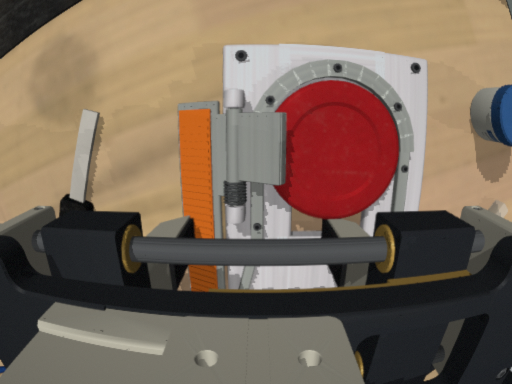

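```bash
for i in 1; do python3 -m handwheel '[{"tx":0.05,"ty":0,"tz":0,"wx":0,"wy":0,"wz":0,"claw":0.8},{"tx":0.05,"ty":0,"tz":0,"wx":0,"wy":0,"wz":0,"claw":0.8}]'; done
python3 -m handwheel '[{"tx":0.05,"ty":0,"tz":0,"wx":0,"wy":0,"wz":0,"claw":0.8},{"tx":0.05,"ty":0,"tz":0,"wx":0,"wy":0,"wz":0,"claw":0.8}]'
python3 chk.py 11
```

```text
clock: 8.47
position: [0.5672, -0.1016, 0.0039]
ee_rot: [3.11, -0.443, 0.0]
force: [-2.1, 1.4, 1.6]
width: 0.8
clock: 8.63
position: [0.5676, -0.1018, 0.0039]
ee_rot: [3.11, -0.443, 0.0]
force: [-2.0, 1.7, 2.7]
width: 0.803
t 8.6333 tcp holder -48.1 41.1 z 0.0039 F [-1.97  1.74  2.73] F hold xy -2.38 1.13
bar slope -0.439 flap 0.519 z75 0.0182 3350
disc 0.2 0.9 r 37.9 xrange [-35.1  35.6] y [-33.1  30. ] ztop 0.0234 13081
```

```bash
python3 -m handwheel '[{"tx":0.06,"ty":0,"tz":0,"wx":0,"wy":0,"wz":0,"claw":0.8},{"tx":0.06,"ty":0,"tz":0,"wx":0,"wy":0,"wz":0,"claw":0.8}]' | grep -E "pos|force"
python3 -m handwheel '[{"tx":0.06,"ty":0,"tz":0,"wx":0,"wy":0,"wz":0,"claw":0.8},{"tx":0.06,"ty":0,"tz":0,"wx":0,"wy":0,"wz":0,"claw":0.8}]' | grep -E "pos|force"
python3 chk.py 12
```

```text
position: [0.5682, -0.1019, 0.0039]
force: [-2.4, 2.3, 2.0]
position: [0.5685, -0.1021, 0.0039]
force: [-3.4, 2.9, 2.9]
t 9.1167 tcp holder -47.1 41.1 z 0.0039 F [-3.36  2.93  2.86] F hold xy -4.04 1.88
bar slope -0.441 flap 0.521 z75 0.0181 3259
disc 0.9 1.3 r 37.3 xrange [-34.1  36.3] y [-33.5  29.5] ztop 0.0234 13074
```

```bash
python3 -m handwheel '[{"tx":0.06,"ty":0,"tz":0,"wx":0,"wy":0,"wz":0,"claw":0.8},{"tx":0.06,"ty":0,"tz":0,"wx":0,"wy":0,"wz":0,"claw":0.8}]' | grep -E "pos|force"
python3 -m handwheel '[{"tx":0.06,"ty":0,"tz":0,"wx":0,"wy":0,"wz":0,"claw":0.8},{"tx":0.06,"ty":0,"tz":0,"wx":0,"wy":0,"wz":0,"claw":0.8}]' | grep -E "pos|force"
python3 chk.py 13
python3 - <<'E'
import cv2
a=cv2.imread("pics/w13.png")[40:240,170:440]; cv2.imwrite("pics/w13c.png",cv2.resize(a,None,fx=2.9,fy=2.9,interpolation=cv2.INTER_CUBIC))
E
```

```text
position: [0.5687, -0.1022, 0.0038]
force: [-4.3, 3.2, 3.4]
position: [0.5687, -0.1022, 0.0037]
force: [-5.2, 2.1, 4.9]
t 9.6 tcp holder -46.9 41.0 z 0.0037 F [-5.24  2.13  4.9 ] F hold xy -5.62 0.59
bar slope -0.451 flap 0.531 z75 0.018 3241
disc 1.1 1.2 r 37.3 xrange [-34.1  36.5] y [-33.4  29.9] ztop 0.0235 13153
```

View pics/w13c.png

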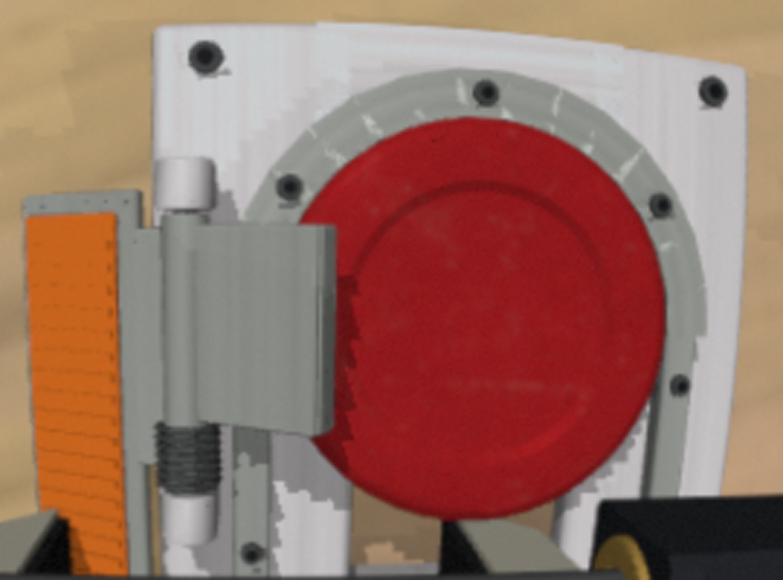

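```bash
python3 -m handwheel '[{"tx":0.1,"ty":0,"tz":0,"wx":0,"wy":0,"wz":0,"claw":0.8},{"tx":0.1,"ty":0,"tz":0,"wx":0,"wy":0,"wz":0,"claw":0.8},{"tx":0.1,"ty":0,"tz":0,"wx":0,"wy":0,"wz":0,"claw":0.8}]' | grep -E "pos|force"
python3 chk.py 14
```

```text
position: [0.5688, -0.1023, 0.0035]
force: [-7.3, 3.8, 5.9]
t 10.0 tcp holder -46.8 40.9 z 0.0035 F [-7.35  3.85  5.95] F hold xy -8.13 1.66
bar slope -0.46 flap 0.54 z75 0.0178 3209
disc 1.1 1.2 r 37.4 xrange [-34.   36.5] y [-33.4  29.8] ztop 0.0235 13193
```

The push has stalled at 8 N with no further advance, so the disc is home. I'll back the finger off the disc with the bar still held, then check.

```bash
python3 -m handwheel '[{"tx":-0.3,"ty":0,"tz":0,"wx":0,"wy":0,"wz":0,"claw":0.8},{"tx":-0.6,"ty":0,"tz":0,"wx":0,"wy":0,"wz":0,"claw":0.8},{"tx":-0.9,"ty":0,"tz":0,"wx":0,"wy":0,"wz":0,"claw":0.8},{"tx":-0.9,"ty":0,"tz":0,"wx":0,"wy":0,"wz":0,"claw":0.8}]' | grep -E "pos|force"
python3 chk.py 15
```

```text
position: [0.5631, -0.1004, 0.0044]
force: [2.4, 1.1, 2.4]
t 10.4833 tcp holder -52.8 41.2 z 0.0044 F [2.4  1.06 2.43] F hold xy 2.01 1.68
bar slope -0.423 flap 0.503 z75 0.0187 3667
disc 1.0 1.0 r 37.4 xrange [-34.1  36.3] y [-33.5  29.6] ztop 0.0235 13089
```

The disc stayed home, the finger is 6 mm clear of it and the flap is still open. Now I'll lift slowly so the flap closes.

```bash
python3 -m handwheel '[{"tx":0,"ty":0,"tz":-0.2,"wx":0,"wy":0,"wz":0,"claw":0.8},{"tx":0,"ty":0,"tz":-0.4,"wx":0,"wy":0,"wz":0,"claw":0.8},{"tx":0,"ty":0,"tz":-0.6,"wx":0,"wy":0,"wz":0,"claw":0.8},{"tx":0,"ty":0,"tz":-0.8,"wx":0,"wy":0,"wz":0,"claw":0.8},{"tx":0,"ty":0,"tz":-1,"wx":0,"wy":0,"wz":0,"claw":0.8},{"tx":0,"ty":0,"tz":-1.3,"wx":0,"wy":0,"wz":0,"claw":0.8},{"tx":0,"ty":0,"tz":-2,"wx":0,"wy":0,"wz":0,"claw":0.8},{"tx":0,"ty":0,"tz":-4,"wx":0,"wy":0,"wz":0,"claw":0.8},{"tx":0,"ty":0,"tz":-7,"wx":0,"wy":0,"wz":0,"claw":0.8},{"tx":0,"ty":0,"tz":-10,"wx":0,"wy":0,"wz":0,"claw":0.8},{"tx":0,"ty":0,"tz":-10,"wx":0,"wy":0,"wz":0,"claw":0.8},{"tx":0,"ty":0,"tz":-10,"wx":0,"wy":0,"wz":0,"claw":0.8}]' | grep -E "pos|force"
python3 chk.py 16
```

```text
position: [0.5632, -0.1006, 0.1059]
force: [0.5, 0.2, 0.4]
t 11.6333 tcp holder -52.7 41.0 z 0.1059 F [0.47 0.22 0.36] F hold xy 0.39 0.34
bar slope -0.096 flap 0.176 z75 0.0259 2981
disc 0.8 1.4 r 36.9 xrange [-34.4  36.3] y [-33.7  29.2] ztop 0.0235 5084
```

View pics/w16.png

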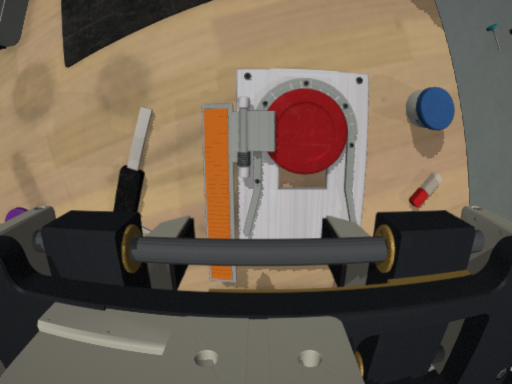

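View pics/sd16.png

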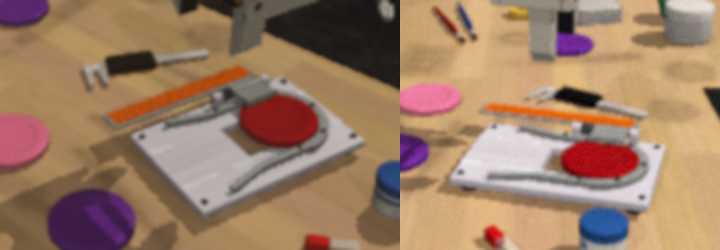

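The disc is home against the round end at (305,131), and the flap is closed on it at 0.176 rad (expected 0.17). The caliper, pot and bur case haven't moved, and the gripper is clear. I'm handing in.

```bash
python3 -c "
from cell import arm
print(arm.sign_off())"
```

```text
the job is handed in; nothing more can be done
None
```

The red disc is loaded in the holder, fully home against the round end of the nest, and the flap has closed on it. I handed the job in at about 11.7 s, and `sign_off` gave no verdict.

I pressed the thumb bar with one finger and held the flap open at about 0.5 rad. With the other finger I slid the disc in along the bed. When it stopped advancing at about 8 N, I backed that finger off about 6 mm and then lifted to let the bar go.

**Last checks:**
- **Disc:** its centre is within 1–1.5 mm of the nest centre, which is about the calibration error.
- **Flap:** it reads 0.176 rad, against the expected 0.17 when closed on a disc that is home. The lowest reading while the disc moved was 0.51 rad, above the 0.45 needed to clear it.
- **Forces:** the wrist force stayed below 11 N at every reading. The gripper is clear and touching nothing.
- **Other things:** the bur case, pot, caliper and look-alike discs look unmoved in the pictures.

**What failed or disagreed:**
- **First move calls:** they were refused because each row must carry every key.
- **Fingertip position:** the real fingertips end about 14 mm behind the reported TCP, not 14 mm ahead as stated. My first press stopped in the air above the bar. I corrected the height from the camera depths, and the contact force confirmed it.
- **Cameras:** the views differed by 2–4 mm on the disc and holder positions.

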